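# Slide the top-heavy ink crate into its dock

### The job

Push the grey crate of ink tins across the bench into the empty U-shaped metal dock until it stands fully home against the back stop. It is top-heavy, so push only on the lower half of the crate's box so that it slides flat and never tips or lifts; do not push on or take hold of its upper half or the two tall tins in it, and leave everything else on the bench where it is.

Things in the scene. Friction and masses are not known exactly. Their poses are not given: they have to be found in the camera images.
- crate: Open grey plastic crate, loose on the bench, 0.21 to 0.26 m out on the dock's open side: 80 mm along its x, 140 mm along its y, walls 100 mm high, 5 mm thick. Origin: centre of its underside, z up. With its tins 0.75 to 0.92 kg; friction 0.55 to 0.85. Pushed on a 140 mm face below 30 mm height it slides, near the rim it tips. Starts up to 40 mm off the dock's x axis, turned up to 0.3 rad from it.
- crate_upper: The upper half of the crate's walls, from 50 to 100 mm above its underside, one piece with the crate (same origin and axes, same outside faces). Not to be pushed or held: push below it.
- tins: Two tall round metal ink tins wedged fast in the crate, side by side along its y (one piece with it): diameter 62 mm, centres 33 mm either side of the crate's origin, tops 155 mm above the bench, sides 9 mm in from the crate's 140 mm wide faces. Same origin and axes as the crate. Not to be pushed or held.
- dock: U-shaped aluminium dock fixed to the bench, 25 mm high, no floor, its open -x side to the robot's right (its x is within 0.25 rad of world +y). Origin on the bench where the crate's origin belongs, axes parallel. Stop face at x +41 mm; rails' inner faces at y +/-74 mm (4 mm play each side) from x -30 mm to the stop, outer at +/-86; lips flare to about y +/-90 mm at x -55.
- fixture: Bystander: clear ball-holding fixture on a 90 mm square metal base with a white ball in it, 79 mm high, beside the dock on its far side from the robot (about x +55, y -149 mm in the dock's frame). Origin at the centre of its underside.
- spare_tin: Bystander: loose round metal tin, diameter 68 mm, 85 mm high, beside the dock on its robot side (about x +50, y +155 mm in the dock's frame). Origin at the centre of its underside.
- spatula: Bystander: ink spatula lying flat on the bench to the left (+y) of the dock.
- wrench: Bystander: wrench lying flat on the bench to the right (-y) of the crate.
- mix_cup: Bystander: small white open cup, diameter 72 mm, 70 mm high, at the far left. Origin at the centre of its underside.
- thinner: Bystander: white bottle with a black cap, diameter 64 mm, 130 mm high, at the far right. Origin at the centre of its underside.
- print_pad: Bystander: domed reddish printing pad, diameter 68 mm, 61 mm high, beyond the crate as seen from the robot (about x -130, y -165 mm in the dock's frame). Origin at the centre of its underside.

How it is judged:
By the outcome, as a careful person would: the job done as asked, in the order asked, and still so for the second after the job is handed in, with the robot touching nothing.
It also fails if it takes over 48 s, if anything falls off the work surface, if the arm or the gripper's body presses on something with over 40 N, if the wrist force passes 120 N, or if a joint passes its speed limit or range.

### The arm

A 7-joint arm with a two-finger parallel gripper is mounted at the origin on the work surface. World frame = base frame: x ahead of the robot, y to its left, z up, the work surface at z = 0. Lengths are in m, angles in rad, forces in N, time in s.
With the tool pointing down it reaches from about 0.4 to 0.875 m from the base axis. Payload 6.5 kg.
Tool frame: the origin (TCP) lies at the very end of the fingers, on their centre line; the grasp point (between the pads) lies 19 mm behind it; z points along the fingers, y is the direction in which the jaws open and shut (so a half turn about z gives the same grasp; the last joint's range is limited). The gripper opens to 88 mm and grips with 3 to 60 N. Pads are 18 mm wide; open, the fingers measure 123 mm over their backs; the gripper's body (75 mm by 187 mm) begins 45 mm behind the grasp point.
Start: joints at [-1.282, 0.536, -0.004, 1.538, 0.003, 1.067, -0.071], TCP at [0.226, 0.61, 0.239] pointing down, gripper open.
Joint ranges: [-2.7, 2.7], [-0.37, 2.16], [-1.27, 1.26], [0.24, 2.4], [-1.31, 4.45], [0.19, 1.91], [-2.76, 2.76]. Speed limits (rad/s): [2.39, 2.39, 3.14, 3.14, 3.14, 3.14, 3.14].

### API

Orientations are given as a unit quaternion [x, y, z, w].
In Python, from workcell import * gives the robot as it stands. The module is installed in compiled form; this text tells all that it offers.
- The arm moves only by the tool move_arm, never from a script. Its argument "series" is a list of rows, each a list of 2 entries, a list of its own where there are three numbers: the shift along the tool's x, y, z in cm, then the turn about the tool's z in degrees. A call has 1 to 12 rows; each row is the pose to reach, as a shift and turn from the pose measured when the call began, along the tool's axes at that moment; what a row does not reach only later rows make up. A row lasts 1/10 s, in which the tool goes at most 50 mm and 8.59 degrees, less where a joint would pass 70% of its speed; a pose out of reach is approached as far as the arm can. A call with a gripper value outside its range is refused whole. "hand" is the opening, from 0 (shut) to 1 (fully open), set as the call begins (left out, the last holds). The fingers move at their own pace and stop on an object; the grip force is fixed at half the most. Time passes only in rows, so rows that repeat a pose let the fingers close. It gives the time, the measured TCP pose, the force and the opening at its end, in the units of the state.
- read_state(): the state, without advancing time (a new reading comes with each control period).
- capture(name): name is "side" or "top" or "wrist"; returns a dict with "pixels" (480x640x3 uint8, red, green, blue), "mtx" (3x3 intrinsics, pixels), "rvec" (rotation vector, rad) and "tvec" (3), from world to camera coordinates, as OpenCV has them. Camera axes: x right, y down, z forward; pixel columns grow to the right and rows downward; lengths in m; the calibration is good to about 2 mm. The wrist camera is an equidistant fisheye: a pixel r from the principal point sees the ray r / f radians off the axis. A picture is of the moment at which its call begins. There is no depth.
- finish_job(): hands the job in, once; it reports no verdict.
Trained networks look in the newest picture that a camera, given by its name, has taken for a name from the list of things; names that differ only in an ending like _2 or _b are one class to them, and where a whole thing is asked for, a point or a joint stands for the part that bears it (a point fixed in the world has none). Each returns a list of dicts, best first, with "conf" (0 to 1); they miss things now and then, are a little off and sometimes report something else, mostly with a low value. They report only what shows in the picture. A call takes as long as a camera call.
- search_frame(target, camera): "bbox" ([left, top, right, bottom] in pixels, round what is visible of it).
The state is a dict: "clock": time; "qpos": joint angles; "qd": joint speeds; "joint_efforts": joint torques, N m; "eef_pos": TCP position; "tcp_rot": TCP orientation; "force": force on the tool from outside, world axes, zero at the start; "ft_torque": the same for the moment, N m; "finger_gap": finger opening in m.
Only numpy, scipy, OpenCV 4.12 (cv2) and the standard library are available. Lean on these libraries where they do the work, as an engineer would, in place of code of your own. Each camera call takes 0.05 s, during which the arm holds its last target.

## Working session

There is one attempt and no reset: what is moved stays moved. The work goes in short steps, Python scripts to look and compute and a tool call to move; the robot and the scene stay as the last step left them, time stands still between calls to the robot, and variables do not carry over. Pictures are saved under pics/ and viewed, and the job is handed in when it is done.

Besides the shell and the picture viewer there is one more tool, called as name([rows], argument=value, ...), one row to a line, values as JSON. move_arm: Moves the arm, as the interface text tells. Its arguments: {"type":"object","properties":{"series":{"type":"array"},"hand":{"type":"number"}},"required":["series"]}

```bash
mkdir -p pics; cat > h.py <<'E'
from workcell import *
import numpy as np, cv2
from scipy.spatial.transform import Rotation as R
def snap(c,n):
    d=capture(c); cv2.imwrite(f"pics/{n}.png",d["pixels"][:,:,::-1]); np.savez(f"pics/{n}.npz",**d); return d
def pix2w(d,uv,z):
    K=np.array(d["mtx"]);Rm=cv2.Rodrigues(np.array(d["rvec"],float))[0];t=np.array(d["tvec"],float).ravel()
    r=Rm.T@np.linalg.inv(K)@np.array([uv[0],uv[1],1.]);c=-Rm.T@t
    return c+r*(z-c[2])/r[2]
def w2pix(d,P):
    return cv2.projectPoints(np.array(P,float).reshape(-1,3),np.array(d["rvec"],float),np.array(d["tvec"],float),np.array(d["mtx"],float),None)[0].reshape(-1,2)
E
python3 - <<'E'
from h import *
s=read_state();print({k:np.round(v,3) for k,v in s.items()})
for c in("top","side"):
    d=snap(c,c+"0");print(c,np.round(d["mtx"],1).tolist(),np.round(d["rvec"],3),np.round(d["tvec"],3))
    for n in("crate","dock","tins","fixture","spare_tin","wrench","print_pad"):
        print(n,[(np.round(b["bbox"]),round(b["conf"],2)) for b in search_frame(n,c)[:2]])
E
```

```text
{'clock': np.float64(0.0), 'qpos': array([-1.282,  0.537, -0.004,  1.539,  0.003,  1.067, -0.071]), 'qd': array([ 0.   , -0.   ,  0.001, -0.   , -0.   ,  0.   ,  0.001]), 'joint_efforts': array([-0.0000e+00, -5.7100e+01,  9.9100e-01, -2.5159e+01, -5.6000e-02,
        1.8000e-02,  0.0000e+00]), 'eef_pos': array([0.226, 0.609, 0.238]), 'tcp_rot': array([ 0.176,  0.984, -0.001, -0.   ]), 'force': array([-0.284, -0.521, -0.774]), 'ft_torque': array([0.033, 0.005, 0.022]), 'finger_gap': np.float64(0.088)}
top [[486.9, 0.0, 309.7], [0.0, 486.9, 238.8], [0.0, 0.0, 1.0]] [ 2.195 -2.201  0.036] [-1.000e-03  5.560e-01  1.286e+00]
crate [(array([302., 227., 348., 284.]), 0.57)]
dock [(array([213., 214., 270., 291.]), 0.74)]
tins [(array([309., 228., 340., 281.]), 0.85)]
fixture [(array([214., 176., 246., 211.]), 0.93)]
spare_tin [(array([300., 224., 350., 282.]), 0.3)]
wrench [(array([432., 242., 452., 308.]), 0.64), (array([301., 225., 348., 283.]), 0.57)]
print_pad [(array([284., 184., 310., 210.]), 0.66), (array([199., 293., 230., 321.]), 0.53)]
side [[470.2, 0.0, 327.2], [0.0, 470.2, 232.8], [0.0, 0.0, 1.0]] [ 2.02  -0.866  0.434] [-0.417  0.267  0.767]
crate [(array([274., 190., 351., 286.]), 0.97)]
dock []
tins [(array([283., 194., 342., 245.]), 0.62), (array([512., 294., 556., 368.]), 0.32)]
fixture [(array([271., 171., 316., 207.]), 0.63), (array([277., 223., 349., 265.]), 0.59)]
spare_tin [(array([172., 203., 204., 247.]), 0.93)]
wrench [(array([376., 321., 453., 384.]), 0.89)]
print_pad [(array([341., 204., 351., 227.]), 0.57)]
```

```bash
python3 - <<'E'
import cv2
a=cv2.imread("pics/top0.png");c=a[160:340,180:460];cv2.imwrite("pics/top0c.png",cv2.resize(c,(784,504),interpolation=cv2.INTER_CUBIC))
a=cv2.imread("pics/top0.png");c=a[200:300,195:365];cv2.imwrite("pics/top0d.png",cv2.resize(c,(782,460),interpolation=cv2.INTER_CUBIC))
E
```

```text
(no output)
```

View pics/top0.png

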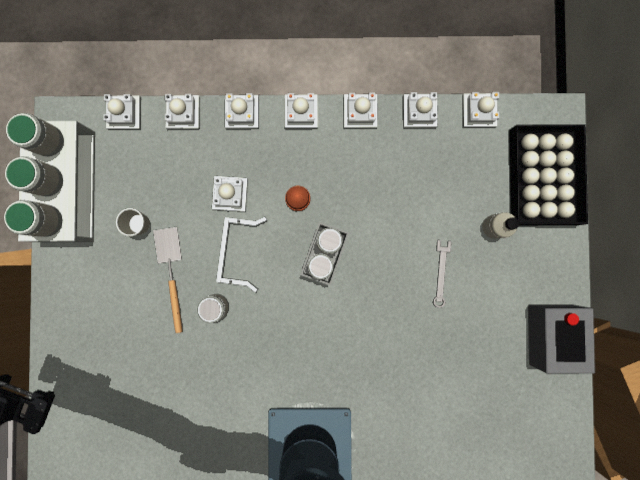

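View pics/side0.png

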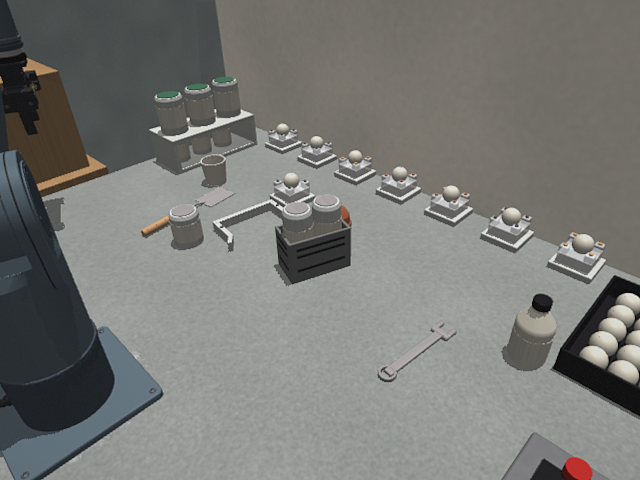

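```bash
sleep 1
```

```text
(no output)
```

View pics/top0d.png

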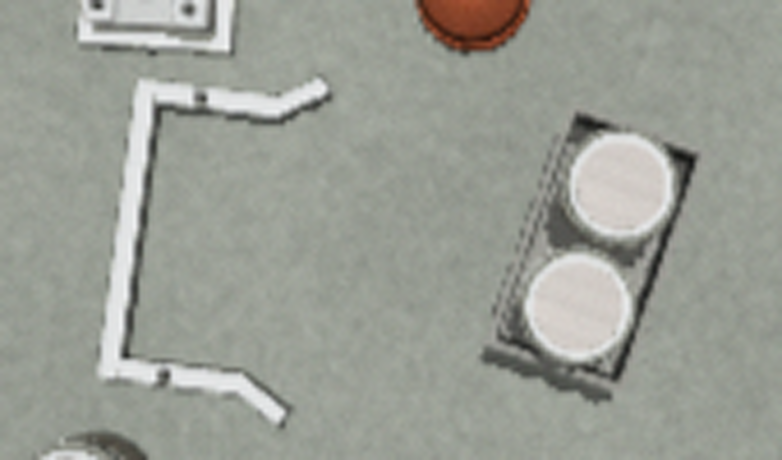

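```bash
cat > m.py <<'E'
from h import *
d=dict(np.load("pics/top0.npz"))
g=lambda u,v,z:pix2w(d,((u+.5)/4.6-.5+195,(v+.5)/4.6-.5+200),z)[:2]
def rigid(A,B): # A local -> B world
    A=np.array(A);B=np.array(B);a=A.mean(0);b=B.mean(0);H=(A-a).T@(B-b)
    th=np.arctan2(H[0,1]-H[1,0],H[0,0]+H[1,1]);c,s=np.cos(th),np.sin(th);Rm=np.array([[c,-s],[s,c]])
    t=b-Rm@a;return t,th,(B-(A@Rm.T+t))*1e3
E
python3 - <<'E'
from m import *
z=.025
L=[(.041,-.074),(.041,.074),(-.03,-.074),(-.03,.074),(-.03,-.086),(-.03,.086)]
P=[g(157,103,z),g(126,355,z),g(278,123,z),g(241,392-18,z),g(276,100,z),g(236,390,z)]
t,th,r=rigid(L[:4],P[:4]);print("dock",t,th,"\n",r)
t2,th2,r2=rigid(L,P);print("dock",t2,th2,"\n",r2)
T=[g(622,186,.155),g(578,306,.155)];print(T,np.linalg.norm(T[0]-T[1]),np.mean(T,0))
C=[g(577,115,.1),g(697,155,.1),g(618,382,.1),g(498,342,.1)]
lc=[(.04,-.07),(-.04,-.07),(-.04,.07),(.04,.07)]
print(rigid(lc,C)); print(rigid([(0,-.033),(0,.033)],T))
b,thb,_=rigid(lc+[(0,-.033),(0,.033)],C+T);print(b,thb)
Rd=np.array([[np.cos(th),-np.sin(th)],[np.sin(th),np.cos(th)]])
print("crate in dock",Rd.T@(b-t),thb-th)
# overlay
im=cv2.imread("pics/top0.png")
E
```

```text
dock [0.52227848 0.18002975] 1.4327154405015172 
 [[-0.3241425   0.27319922]
 [ 1.92053626 -2.89149915]
 [-2.28924833  1.03035958]
 [ 0.69285457  1.58794034]]
dock [0.52268819 0.18113584] 1.4345417882359388 
 [[-0.67815394 -0.97701218]
 [ 1.60348502 -3.87394998]
 [-2.77171247 -0.20212091]
 [ 0.24735062  0.62322042]
 [-1.42837271  2.59829569]
 [ 3.02740347  1.83156696]]
[array([ 0.54754831, -0.05159387]), array([ 0.48595772, -0.02873035])] 0.06569734975217052 [ 0.51675302 -0.04016211]
(array([ 0.51606622, -0.0401531 ]), np.float64(1.2351765572089026), array([[-7.31968342, -3.91785528],
       [-2.79932979,  6.9980831 ],
       [ 7.42749534,  4.01526238],
       [ 2.69151788, -7.0954902 ]]))
(array([ 0.51675302, -0.04016211]), np.float64(1.2153457306987216), array([[-0.14186576,  0.05266308],
       [ 0.14186576, -0.05266308]]))
[ 0.51629515 -0.04015611] 1.2335059858080182
crate in dock [-0.21891368 -0.02438055] -0.19920945469349904
```

```bash
cat > ov.py <<'E'
from m import *
def overlay(d,n,crate,dock,box,s):
    im=d["pixels"][:,:,::-1]; x0,y0,x1,y1=box
    im=cv2.resize(im[y0:y1,x0:x1],None,fx=s,fy=s,interpolation=cv2.INTER_CUBIC)
    def draw(pts,pose,z,col,closed):
        c,s_=np.cos(pose[2]),np.sin(pose[2]);p=np.array(pts)@np.array([[c,s_],[-s_,c]])+pose[:2]
        q=w2pix(d,np.c_[p,np.full(len(p),z)]);q=((q-[x0,y0]+.5)*s-.5)
        cv2.polylines(im,[np.int32(np.round(q*16))],closed,col,1,cv2.LINE_AA,4)
    rect=[(.04,-.07),(-.04,-.07),(-.04,.07),(.04,.07)]
    draw(rect,crate,0,(0,255,0),1);draw(rect,crate,.1,(0,255,255),1)
    a=np.linspace(0,6.28,40)
    for y in(-.033,.033): draw(np.c_[.031*np.cos(a),y+.031*np.sin(a)],crate,.155,(255,0,255),1)
    draw([(-.03,-.074),(.041,-.074),(.041,.074),(-.03,.074)],dock,.025,(0,0,255),0)
    draw([(-.055,-.09),(-.03,-.086),],dock,.025,(255,0,0),0)
    draw([(-.055,.09),(-.03,.086),],dock,.025,(255,0,0),0)
    cv2.imwrite(f"pics/{n}.png",im)
E
python3 - <<'E'
from ov import *
overlay(d,"ov0",(.5168,-.0402,1.2153),(.5225,.1805,1.4335),(195,200,365,300),4.6)
overlay(dict(np.load("pics/side0.npz")),"ov0s",(.5168,-.0402,1.2153),(.5225,.1805,1.4335),(200,160,370,300),4.2)
E
```

```text
(no output)
```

View pics/ov0.png

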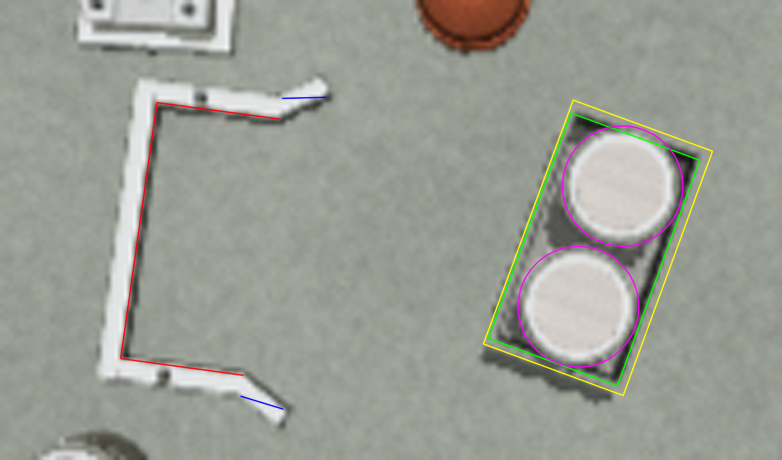

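View pics/ov0s.png

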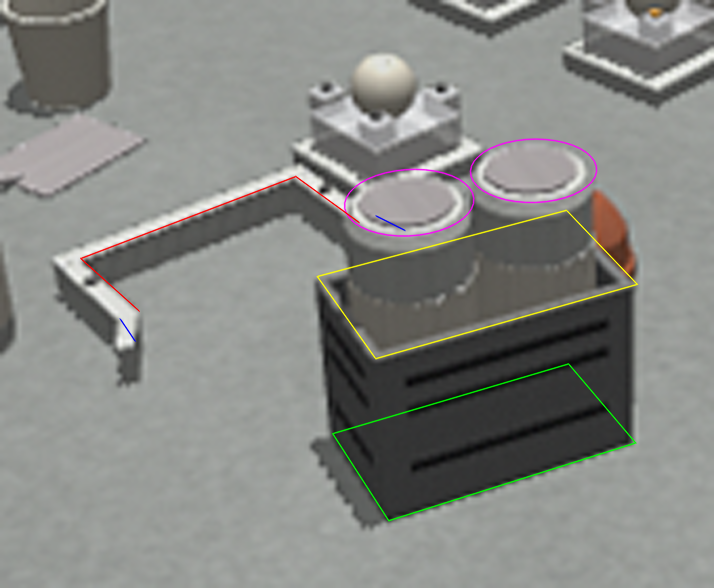

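move_arm([
  [[0,0,-3],8.5],
  [[0,0,-7],17],
  [[0,0,-11],25],
  [[0,0,-16],34],
  [[0,0,-21],42],
  [[0,0,-26],51],
  [[0,0,-31],59],
  [[0,0,-36],68],
  [[0,0,-41],76],
  [[0,0,-46],84],
  [[0,0,-51],90],
  [[0,0,-56],90],
])

```text
clock: 2.0
eef_pos: [0.2042, 0.5718, 0.7184]
tcp_rot: [0.809, 0.581, 0.068, -0.051]
force: [1.7, 0.7, -0.9]
finger_gap: 0.0879
```

```bash
python3 - <<'E'
from h import *
s=read_state();print({k:np.round(v,3) for k,v in s.items()});print(R.from_quat(s["tcp_rot"]).as_matrix().round(3))
snap("side","side1")
E
```

```text
{'clock': np.float64(2.0), 'qpos': array([-1.192,  0.328, -0.208,  0.741,  0.092,  1.908, -1.672]), 'qd': array([ 1.142, -0.574, -2.227, -0.181,  0.873,  0.005, -0.733]), 'joint_efforts': array([-10.829, -47.814,   4.365, -26.942,  -1.27 ,  -0.541,   0.671]), 'eef_pos': array([0.204, 0.572, 0.718]), 'tcp_rot': array([ 0.809,  0.581,  0.068, -0.051]), 'force': array([ 1.717,  0.663, -0.925]), 'ft_torque': array([-0.214,  0.16 ,  0.011]), 'finger_gap': np.float64(0.088)}
[[ 0.316  0.947  0.051]
 [ 0.933 -0.32   0.162]
 [ 0.17  -0.004 -0.985]]
```

View pics/side1.png

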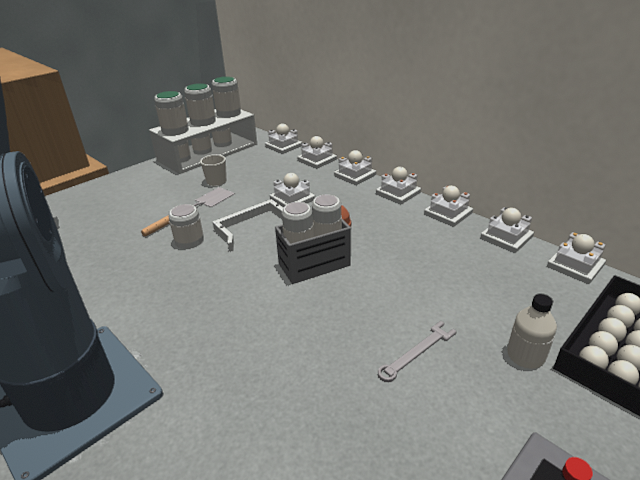

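move_arm([
  [[1,0,-3],0],
  [[2,0,-6],0],
  [[3,0,-10],0],
  [[4,0,-14],0],
  [[5,0,-18],0],
  [[6,0,-22],0],
])

```text
clock: 2.65
eef_pos: [0.1918, 0.5524, 0.7687]
tcp_rot: [0.803, 0.582, 0.1, -0.078]
force: [1.1, 0.3, -0.2]
finger_gap: 0.0879
```

```bash
cat > st.py <<'E'
from h import *
s=read_state();print(round(float(s["clock"]),2),"q",s["qpos"].round(3),"qd",s["qd"].round(2),"p",s["eef_pos"].round(4),"F",s["force"].round(1));print(R.from_quat(s["tcp_rot"]).as_matrix().round(3))
E
python3 st.py
```

```text
2.65 q [-1.525  0.264  0.357  0.728 -0.124  1.909 -1.563] qd [-0.08 -0.08  0.06  0.08  0.01 -0.   -0.  ] p [0.1918 0.5524 0.7687] F [ 1.1  0.3 -0.2]
[[ 0.302  0.951  0.069]
 [ 0.92  -0.31   0.242]
 [ 0.252 -0.01  -0.968]]
```

move_arm([
  [[0,0,-5],0],
  [[0,0,-10],0],
  [[0,0,-15],0],
  [[0,0,-20],0],
  [[0,0,-25],0],
  [[0,0,-30],0],
  [[0,0,-35],0],
  [[0,0,-40],0],
])

```text
clock: 3.45
eef_pos: [0.1666, 0.475, 0.8114]
tcp_rot: [0.8, 0.58, 0.124, -0.096]
force: [-0.6, 0.7, -0.5]
finger_gap: 0.0881
```

```bash
python3 st.py
```

```text
3.45 q [-1.946  0.084  0.741  0.854 -0.083  1.909 -1.572] qd [-0.79 -0.16  0.72  0.16  0.07  0.   -0.02] p [0.1666 0.475  0.8114] F [-0.6  0.7 -0.5]
[[ 0.297  0.951  0.087]
 [ 0.903 -0.309  0.297]
 [ 0.31  -0.009 -0.951]]
```

move_arm([
  [[4,0,-3],0],
  [[8,0,-6],0],
  [[12,0,-9],0],
  [[16,0,-12],0],
  [[20,0,-15],0],
  [[24,0,-18],0],
  [[28,0,-21],0],
  [[32,0,-24],0],
])

```text
clock: 4.25
eef_pos: [0.1958, 0.5671, 0.8207]
tcp_rot: [0.796, 0.577, 0.148, -0.113]
force: [1.5, 0.5, -0.2]
finger_gap: 0.0879
```

```bash
python3 st.py
```

```text
4.25 q [-1.504  0.287  0.362  0.585 -0.147  1.909 -1.567] qd [ 0.13  0.16 -0.1  -0.16 -0.04  0.   -0.  ] p [0.1958 0.5671 0.8207] F [ 1.5  0.5 -0.2]
[[ 0.291  0.951  0.105]
 [ 0.884 -0.31   0.351]
 [ 0.366 -0.009 -0.931]]
```

move_arm([
  [[3,0,-4],0],
  [[6,0,-8],0],
  [[9,0,-12],0],
  [[12,0,-16],0],
  [[15,0,-20],0],
])

```text
clock: 4.75
eef_pos: [0.197, 0.5723, 0.846]
tcp_rot: [0.791, 0.573, 0.171, -0.13]
force: [-0.3, 0.0, 0.2]
finger_gap: 0.0881
```

move_arm([
  [[3,0,-4],0],
  [[6,0,-8],0],
  [[9,0,-12],0],
  [[12,0,-16],0],
  [[15,0,-20],0],
])

```text
clock: 5.25
eef_pos: [0.1956, 0.5689, 0.8725]
tcp_rot: [0.786, 0.569, 0.194, -0.146]
force: [-1.0, -0.5, -1.3]
finger_gap: 0.0877
```

```bash
python3 st.py
```

```text
5.25 q [-1.5    0.295  0.396  0.463 -0.181  1.909 -1.568] qd [-0.03 -0.03  0.01  0.03  0.01  0.   -0.  ] p [0.1956 0.5689 0.8725] F [-1.  -0.5 -1.3]
[[ 0.277  0.951  0.139]
 [ 0.838 -0.31   0.45 ]
 [ 0.471 -0.009 -0.882]]
```

move_arm([
  [[3,0,-4],0],
  [[6,0,-8],0],
  [[9,0,-12],0],
  [[12,0,-16],0],
  [[15,0,-20],0],
])

```text
clock: 5.75
eef_pos: [0.192, 0.5586, 0.9002]
tcp_rot: [0.78, 0.565, 0.216, -0.162]
force: [0.1, 1.0, 0.6]
finger_gap: 0.0879
```

move_arm([
  [[3,0,-4],0],
  [[6,0,-8],0],
  [[9,0,-12],0],
  [[12,0,-16],0],
  [[15,0,-20],0],
])

```text
clock: 6.25
eef_pos: [0.1866, 0.5427, 0.9282]
tcp_rot: [0.774, 0.56, 0.237, -0.177]
force: [-0.0, 0.0, 0.1]
finger_gap: 0.0881
```

```bash
python3 st.py
```

```text
6.25 q [-1.538  0.253  0.459  0.396 -0.203  1.909 -1.571] qd [-0.07 -0.06  0.03  0.06  0.03  0.    0.  ] p [0.1866 0.5427 0.9282] F [-0.   0.   0.1]
[[ 0.26   0.951  0.168]
 [ 0.783 -0.31   0.539]
 [ 0.565 -0.009 -0.825]]
```

```bash
cat > wp.py <<'E'
from h import *
import sys
def go(wps,step=.045):
    s=read_state();M=R.from_quat(s["tcp_rot"]).as_matrix();p0=np.array(s["eef_pos"]);p=p0;out=[]
    for w in wps:
        w=np.array(w);n=int(np.ceil(np.linalg.norm(w-p)/step))
        for i in range(1,n+1): out.append([(M.T@(p+(w-p)*i/n-p0)*100).round(1).tolist(),0])
        p=w
    print(len(out),out)
E
python3 - <<'E'
from wp import *
go([(.45,.3,.7),(.55,.1,.6)])
E
```

```text
16 [[[-2.5, 3.3, 1.0], 0], [[-5.0, 6.6, 2.0], 0], [[-7.5, 9.8, 3.1], 0], [[-10.0, 13.1, 4.1], 0], [[-12.5, 16.4, 5.1], 0], [[-15.0, 19.7, 6.1], 0], [[-17.5, 22.9, 7.1], 0], [[-20.0, 26.2, 8.1], 0], [[-22.5, 29.5, 9.2], 0], [[-25.0, 32.8, 10.2], 0], [[-28.2, 35.4, 10.0], 0], [[-31.3, 38.0, 9.9], 0], [[-34.4, 40.7, 9.7], 0], [[-37.5, 43.3, 9.6], 0], [[-40.6, 45.9, 9.5], 0], [[-43.7, 48.5, 9.3], 0]]
```

move_arm([
  [[-2.5,3.3,1],0],
  [[-5,6.6,2],0],
  [[-7.5,9.8,3],0],
  [[-10,13,4],0],
  [[-12.5,16.4,5],0],
  [[-15,19.7,6],0],
  [[-17.5,23,7],0],
  [[-20,26,8],0],
  [[-22.5,29.5,9],0],
  [[-25,33,10],0],
  [[-28,35.5,10],0],
  [[-31,38,10],0],
])

```text
clock: 7.45
eef_pos: [0.4843, 0.2346, 0.6656]
tcp_rot: [0.774, 0.56, 0.236, -0.177]
force: [0.2, -0.5, -0.2]
finger_gap: 0.0877
```

```bash
python3 st.py; python3 - <<'E'
from wp import *
go([(.58,.0,.5),(.52,-.2,.35)])
E
```

```text
7.45 q [-1.397 -0.14   1.025  1.437 -0.35   1.403 -0.678] qd [ 0.09  0.04  0.8   0.28 -0.33  0.01  0.93] p [0.4843 0.2346 0.6656] F [ 0.2 -0.5 -0.2]
[[ 0.261  0.951  0.167]
 [ 0.783 -0.31   0.539]
 [ 0.564 -0.01  -0.826]]
13 [[[-3.6, 2.4, 0.4], 0], [[-7.2, 4.7, 0.7], 0], [[-10.8, 7.1, 1.1], 0], [[-14.4, 9.4, 1.5], 0], [[-18.0, 11.8, 1.9], 0], [[-21.6, 14.2, 2.2], 0], [[-25.2, 16.5, 2.6], 0], [[-29.5, 16.6, 2.7], 0], [[-33.8, 16.7, 2.8], 0], [[-38.1, 16.8, 2.9], 0], [[-42.4, 17.0, 3.0], 0], [[-46.6, 17.1, 3.1], 0], [[-50.9, 17.2, 3.2], 0]]
```

move_arm([
  [[-3.6,2.4,0.4],0],
  [[-7.2,4.7,0.7],0],
  [[-10.8,7,1],0],
  [[-14.4,9.4,1.5],0],
  [[-18,11.8,1.9],0],
  [[-21.6,14.2,2.2],0],
  [[-25.2,16.5,2.6],0],
])

```text
clock: 8.15
eef_pos: [0.58, -0.0012, 0.4981]
tcp_rot: [0.774, 0.56, 0.236, -0.178]
force: [1.1, 0.3, 0.9]
finger_gap: 0.0881
```

```bash
python3 st.py; python3 - <<'E'
from wp import *
go([(.52,-.2,.30)])
E
```

```text
8.15 q [-0.601  0.382  1.177  1.548 -0.925  1.633  0.293] qd [ 1.27  0.7  -0.4  -0.1  -0.47  0.28  0.95] p [ 0.58   -0.0012  0.4981] F [1.1 0.3 0.9]
[[ 0.262  0.951  0.166]
 [ 0.783 -0.31   0.539]
 [ 0.564 -0.012 -0.826]]
7 [[[-4.0, 0.1, 0.7], 0], [[-8.1, 0.2, 1.3], 0], [[-12.1, 0.3, 2.0], 0], [[-16.2, 0.4, 2.7], 0], [[-20.2, 0.5, 3.3], 0], [[-24.3, 0.6, 4.0], 0], [[-28.3, 0.7, 4.6], 0]]
```

move_arm([
  [[-4,0.1,0.7],0],
  [[-8.1,0.2,1.3],0],
  [[-12.1,0.3,2],0],
  [[-16.2,0.4,2.7],0],
  [[-20.2,0.5,3.3],0],
  [[-24.3,0.6,4],0],
  [[-28.3,0.7,4.6],0],
])

```text
clock: 8.85
eef_pos: [0.5191, -0.2006, 0.2987]
tcp_rot: [0.774, 0.56, 0.235, -0.179]
force: [1.4, 0.3, 0.8]
finger_gap: 0.088
```

```bash
python3 st.py; python3 - <<'E'
from wp import *
snap("side","side2");snap("top","top2")
E
```

```text
8.85 q [-0.078  0.654  1.029  1.716 -1.001  1.6    0.898] qd [ 0.76  0.51 -0.26 -0.01 -0.14 -0.03  0.75] p [ 0.5191 -0.2006  0.2987] F [1.4 0.3 0.8]
[[ 0.263  0.951  0.165]
 [ 0.783 -0.31   0.54 ]
 [ 0.564 -0.013 -0.825]]
```

View pics/side2.png

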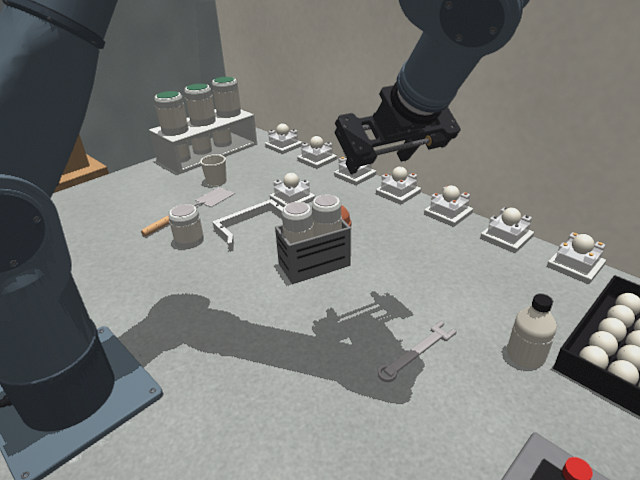

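View pics/top2.png

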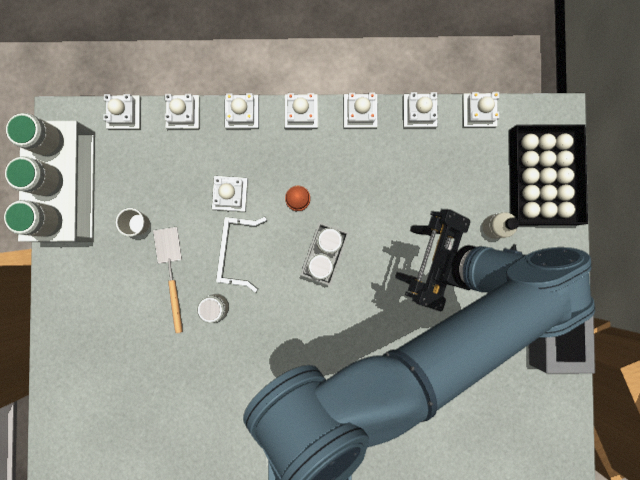

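```bash
cat >> wp.py <<'E'
D=np.array([.5225,.1805]);TH=1.4335
RD=np.array([[np.cos(TH),-np.sin(TH)],[np.sin(TH),np.cos(TH)]])
def W(x,y,z): return tuple(D+RD@np.array([x,y]))+(z,)
def dk():
    s=read_state();M=R.from_quat(s["tcp_rot"]).as_matrix();p=s["eef_pos"]
    print("clock",s["clock"],"TCP dock",(RD.T@(p[:2]-D)).round(4),"z",p[2].round(4),"fingeryaw",round(np.arctan2(M[0,1],-M[1,1])-TH,3),"yz",M[2,1].round(3),"F",s["force"].round(1))
    for sg in(-1,1):
        for xx in (-.009,.009):
            q=p+M@np.array([xx,sg*.0615,0]);print(sg,xx,(RD.T@(q[:2]-D)).round(4),q[2].round(4))
E
python3 - <<'E'
from wp import *
d=dict(np.load("pics/top0.npz"))
print("wrench",[pix2w(d,q,.005)[:2].round(3) for q in((432,242),(452,308))],"thinner",pix2w(d,(503,226),.06).round(3),W(-.32,-.027,.05))
go([W(-.33,-.027,.06)])
E
```

```text
wrench [array([ 0.547, -0.329]), array([ 0.372, -0.38 ])] thinner [ 0.586 -0.498  0.06 ] (np.float64(0.5054489967226574), np.float64(-0.1401840552432192), 0.05)
6 [[[-1.6, -0.4, 3.7], 0], [[-3.2, -0.8, 7.4], 0], [[-4.8, -1.2, 11.1], 0], [[-6.4, -1.6, 14.8], 0], [[-8.0, -2.0, 18.5], 0], [[-9.6, -2.5, 22.2], 0]]
```

move_arm([
  [[-1.6,-0.4,3.7],-3],
  [[-3.2,-0.8,7.4],-6],
  [[-4.8,-1.2,11.1],-9],
  [[-6.4,-1.6,14.8],-12],
  [[-8,-2,18.5],-12],
  [[-9.6,-2.5,22.2],-12],
  [[-9.6,-2.5,22.2],-12],
])

```text
clock: 9.65
eef_pos: [0.5015, -0.1463, 0.0565]
tcp_rot: [0.714, 0.635, 0.25, -0.158]
force: [-0.2, -0.5, 0.5]
finger_gap: 0.088
```

```bash
python3 - <<'E'
from wp import *
dk(); go([W(-.32,-.027,.018)],.022)
snap("side","side3");snap("top","top3")
E
python3 st.py
```

```text
clock 9.65 TCP dock [-0.3267 -0.0239] z 0.0565 fingeryaw -0.008 yz 0.092 F [-0.2 -0.5  0.5]
-1 -0.009 [-0.3336  0.0369] 0.0458
-1 0.009 [-0.3187  0.0377] 0.0559
1 -0.009 [-0.3346 -0.0855] 0.0572
1 0.009 [-0.3197 -0.0847] 0.0672
2 [[[-0.8, -0.0, 1.8], 0], [[-1.6, -0.1, 3.6], 0]]
9.75 q [ 0.002  0.913  0.758  1.931 -1.262  1.269  1.41 ] qd [ 0.   -0.03  0.04 -0.02 -0.    0.    0.  ] p [ 0.504  -0.15    0.0606] F [ 0.3 -0.8 -0.3]
[[ 0.068  0.984  0.163]
 [ 0.829 -0.146  0.539]
 [ 0.554  0.099 -0.826]]
```

View pics/side3.png

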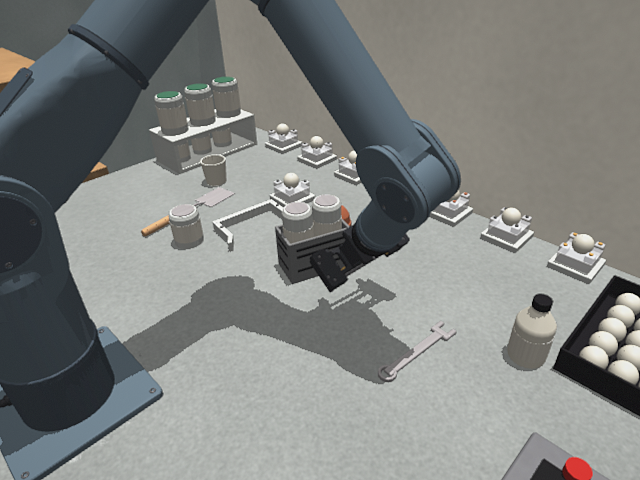

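View pics/top3.png

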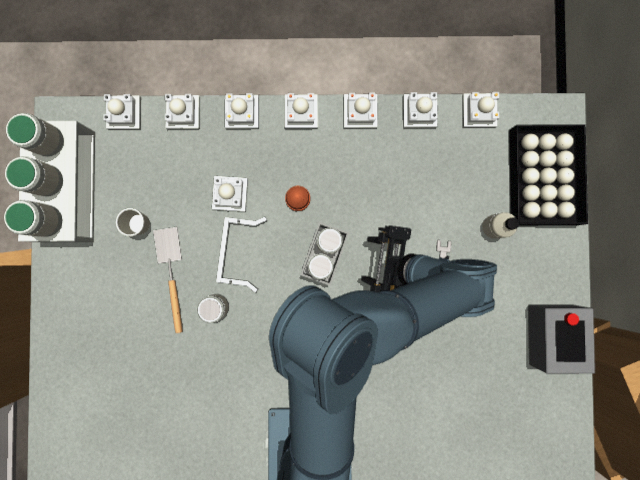

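```bash
python3 - <<'E'
from wp import *
go([W(-.32,-.027,.018)],.016)
go([W(-.32,-.027,.018),W(-.255,-.027,.018)],.011)
E
```

```text
3 [[[-0.5, -0.1, 1.4], 0], [[-1.0, -0.3, 2.7], 0], [[-1.5, -0.4, 4.1], 0]]
10 [[[-0.4, -0.1, 1.0], 0], [[-0.8, -0.2, 2.0], 0], [[-1.2, -0.3, 3.1], 0], [[-1.5, -0.4, 4.1], 0], [[-0.6, -0.4, 4.7], 0], [[0.3, -0.4, 5.3], 0], [[1.2, -0.4, 5.9], 0], [[2.1, -0.5, 6.5], 0], [[3.0, -0.5, 7.1], 0], [[3.9, -0.5, 7.7], 0]]
```

move_arm([
  [[-0.5,-0.1,1.4],0],
  [[-1,-0.3,2.7],0],
  [[-1.5,-0.4,4.1],0],
  [[-1.5,-0.4,4.1],0],
  [[-0.6,-0.4,4.7],0],
  [[0.3,-0.4,5.3],0],
  [[1.2,-0.4,5.9],0],
  [[2.1,-0.5,6.5],0],
  [[3,-0.5,7.1],0],
  [[3.9,-0.5,7.7],0],
  [[3.9,-0.5,7.7],0],
])

```text
clock: 10.85
eef_pos: [0.5155, -0.0751, 0.0188]
tcp_rot: [0.714, 0.635, 0.252, -0.153]
force: [1.7, -2.8, 0.1]
finger_gap: 0.0883
```

```bash
python3 - <<'E'
from wp import *
dk()
d=snap("top","top4");snap("side","side4")
im=d["pixels"][200:300,195:365,::-1];cv2.imwrite("pics/top4c.png",cv2.resize(im,None,fx=4.6,fy=4.6,interpolation=cv2.INTER_CUBIC))
im=cv2.imread("pics/side4.png")[160:300,200:420];cv2.imwrite("pics/side4c.png",cv2.resize(im,None,fx=3.5,fy=3.5,interpolation=cv2.INTER_CUBIC))
E
```

```text
clock 10.85 TCP dock [-0.2541 -0.0281] z 0.0188 fingeryaw -0.011 yz 0.101 F [ 1.7 -2.8  0.1]
-1 -0.009 [-0.2609  0.0327] 0.0076
-1 0.009 [-0.246   0.0335] 0.0176
1 -0.009 [-0.2622 -0.0897] 0.0201
1 0.009 [-0.2473 -0.0888] 0.0301
```

View pics/top4c.png

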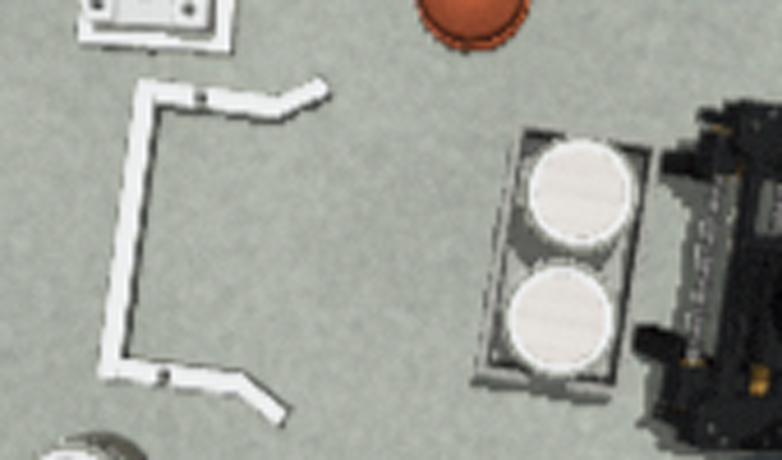

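View pics/side4c.png

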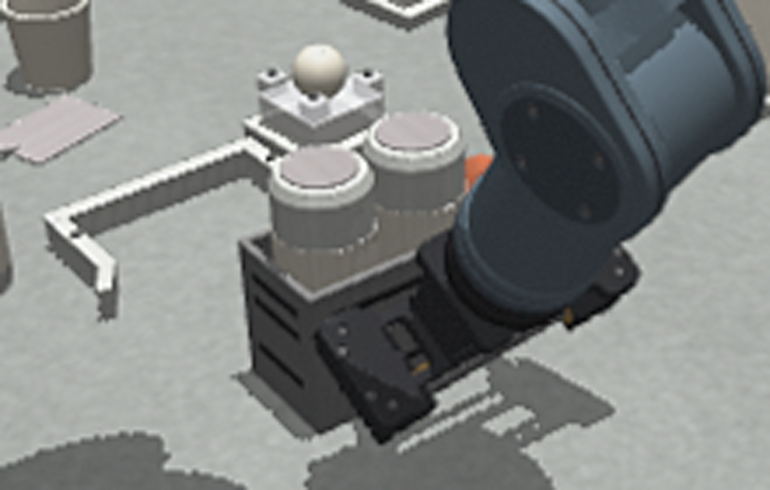

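```bash
cat > cr.py <<'E'
from wp import *
def crate(n,cx,cy,s,u1,u2):
    d=dict(np.load(f"pics/{n}.npz"))
    T=[RD.T@(pix2w(d,((u+.5)/s-.5+cx,(v+.5)/s-.5+cy),.155)[:2]-D) for u,v in(u1,u2)]
    v=T[1]-T[0];print("crate dock",np.mean(T,0).round(4),"yaw",round(np.arctan2(-v[0],v[1]),3),"sep",np.linalg.norm(v).round(4))
E
python3 -c "
from cr import *
crate('top0',195,200,4.6,(622,186),(578,306))
crate('top4',195,200,4.6,(581,193),(561,320))
go([W(-.15,-.010,.018)],.0115)"
```

```text
crate dock [-0.2194 -0.0245] yaw -0.218 sep 0.0657
crate dock [-0.2053 -0.0172] yaw -0.023 sep 0.066
10 [[[0.9, -0.2, 0.6], 0], [[1.7, -0.4, 1.1], 0], [[2.6, -0.5, 1.7], 0], [[3.5, -0.7, 2.3], 0], [[4.4, -0.9, 2.9], 0], [[5.2, -1.1, 3.4], 0], [[6.1, -1.3, 4.0], 0], [[7.0, -1.4, 4.6], 0], [[7.9, -1.6, 5.1], 0], [[8.7, -1.8, 5.7], 0]]
```

move_arm([
  [[0,0,0],0],
  [[0.9,-0.2,0.6],0],
  [[1.7,-0.4,1.1],0],
  [[2.6,-0.5,1.7],0],
  [[3.5,-0.7,2.3],0],
  [[4.4,-0.9,2.9],0],
  [[5.2,-1.1,3.4],0],
  [[6.1,-1.3,4],0],
  [[7,-1.5,4.5],0],
  [[7,-1.5,4.5],0],
], hand=0.75)

```text
clock: 11.95
eef_pos: [0.5111, 0.0092, 0.0184]
tcp_rot: [0.714, 0.635, 0.251, -0.154]
force: [0.9, -2.2, -2.3]
finger_gap: 0.066
```

```bash
python3 - <<'E'
from wp import *
dk()
d=snap("top","top5");
im=d["pixels"][200:300,195:365,::-1];cv2.imwrite("pics/top5c.png",cv2.resize(im,None,fx=4.6,fy=4.6,interpolation=cv2.INTER_CUBIC))
E
```

```text
clock 11.95 TCP dock [-0.1713 -0.0122] z 0.0184 fingeryaw -0.01 yz 0.099 F [ 0.9 -2.2 -2.3]
-1 -0.009 [-0.1781  0.0486] 0.0073
-1 0.009 [-0.1632  0.0494] 0.0173
1 -0.009 [-0.1794 -0.0738] 0.0195
1 0.009 [-0.1644 -0.073 ] 0.0294
```

View pics/top5c.png

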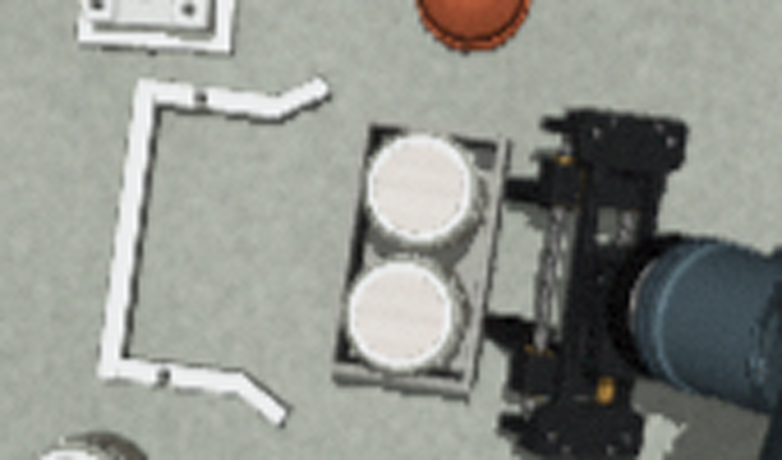

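```bash
python3 -c "
from cr import *
crate('top5',195,200,4.6,(419,187),(400,314))
go([W(-.10,-.011,.018)],.0115)"
```

```text
crate dock [-0.1226 -0.0091] yaw -0.012 sep 0.066
7 [[[0.8, -0.0, 0.6], 0], [[1.7, -0.1, 1.1], 0], [[2.5, -0.1, 1.7], 0], [[3.4, -0.1, 2.3], 0], [[4.2, -0.1, 2.9], 0], [[5.1, -0.2, 3.4], 0], [[5.9, -0.2, 4.0], 0]]
```

```bash
python3 -c "
from cr import *
go([W(-.122,-.001,.020)],.0105)"
```

```text
5 [[[0.8, -0.2, 0.5], 0], [[1.7, -0.5, 1.0], 0], [[2.5, -0.7, 1.5], 0], [[3.4, -0.9, 2.0], 0], [[4.2, -1.2, 2.5], 0]]
```

move_arm([
  [[0.4,0,0.2],-4],
  [[0.8,-0.2,0.5],-7],
  [[1.7,-0.5,1],-7],
  [[2.5,-0.7,1.5],-7],
  [[3.4,-0.9,2],-7],
  [[4.2,-1.2,2.5],-7],
  [[4.2,-1.2,2.5],-7],
])

```text
clock: 12.7
eef_pos: [0.5057, 0.0591, 0.0195]
tcp_rot: [0.674, 0.677, 0.26, -0.139]
force: [0.0, -3.0, -2.3]
finger_gap: 0.0658
```

```bash
python3 - <<'E'
from wp import *
dk()
d=snap("top","top6");
im=d["pixels"][200:300,195:365,::-1];cv2.imwrite("pics/top6c.png",cv2.resize(im,None,fx=4.6,fy=4.6,interpolation=cv2.INTER_CUBIC))
E
```

```text
clock 12.7 TCP dock [-1.225e-01  1.000e-04] z 0.0195 fingeryaw 0.093 yz 0.165 F [ 0.  -3.  -2.3]
-1 -0.009 [-0.1356  0.0589] 0.0045
-1 0.009 [-0.1208  0.062 ] 0.0142
1 -0.009 [-0.1243 -0.0618] 0.0248
1 0.009 [-0.1095 -0.0588] 0.0345
```

View pics/top6c.png

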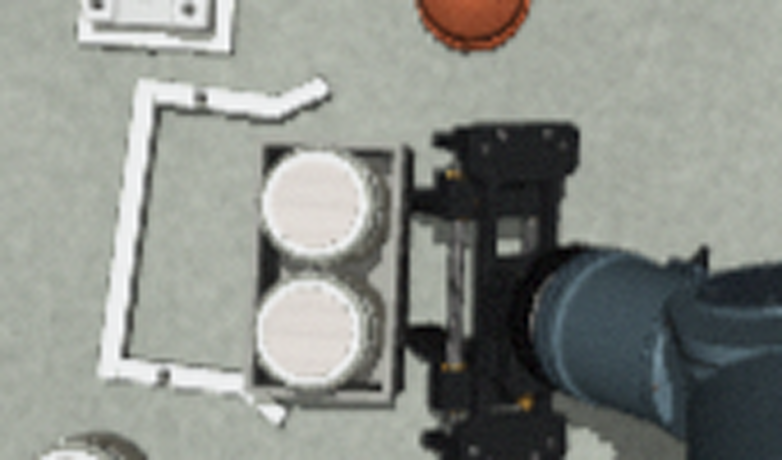

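```bash
python3 -c "
from cr import *
crate('top6',195,200,4.6,(315,203),(310,331))
d=dict(np.load('pics/top6.npz'))
from ov import overlay
p=W(-.0735,0,0)
for nm in ['x']: pass
import math
go([W(-.08,-.001,.018)],.0095)"
```

```text
crate dock [-0.0743  0.006 ] yaw 0.099 sep 0.0658
5 [[[0.7, 0.1, 0.5], 0], [[1.4, 0.2, 1.0], 0], [[2.1, 0.3, 1.5], 0], [[2.7, 0.4, 2.0], 0], [[3.4, 0.5, 2.5], 0]]
```

```bash
python3 -c "
from cr import *
go([W(-.122,-.001,.0185),W(-.085,-.007,.018)],.0095)"
```

```text
5 [[[-0.0, 0.1, 0.1], 0], [[0.7, 0.3, 0.7], 0], [[1.5, 0.5, 1.2], 0], [[2.2, 0.8, 1.8], 0], [[2.9, 1.0, 2.3], 0]]
```

move_arm([
  [[0,0.1,0.1],3],
  [[0,0.1,0.1],6],
  [[0.3,0.2,0.4],7],
  [[0.7,0.3,0.7],7],
  [[1.1,0.4,1],7],
  [[1.5,0.5,1.2],7],
  [[1.5,0.5,1.2],7],
])

```text
clock: 13.45
eef_pos: [0.512, 0.0668, 0.0168]
tcp_rot: [0.718, 0.634, 0.247, -0.148]
force: [-6.4, -28.3, 13.6]
finger_gap: 0.0661
```

```bash
python3 - <<'E'
from wp import *
dk()
d=snap("top","top7");
im=d["pixels"][200:300,195:365,::-1];cv2.imwrite("pics/top7c.png",cv2.resize(im,None,fx=4.6,fy=4.6,interpolation=cv2.INTER_CUBIC))
E
```

```text
clock 13.45 TCP dock [-0.114  -0.0052] z 0.0168 fingeryaw -0.017 yz 0.101 F [ -6.4 -28.3  13.6]
-1 -0.009 [-0.1206  0.0557] 0.0057
-1 0.009 [-0.1055  0.0564] 0.0155
1 -0.009 [-0.1226 -0.0667] 0.0181
1 0.009 [-0.1075 -0.066 ] 0.0279
```

View pics/top7c.png

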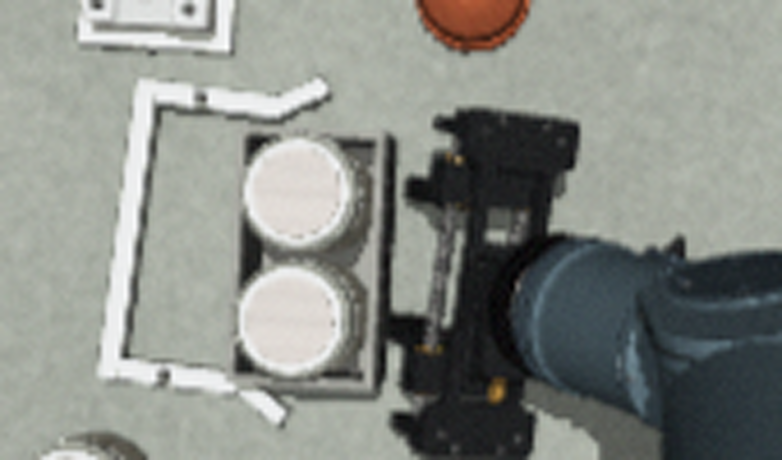

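```bash
python3 -c "
from cr import *
crate('top7',195,200,4.6,(297,192),(290,319))
from ov import overlay
d=dict(np.load('pics/top7.npz'))
T=[pix2w(d,((u+.5)/4.6-.5+195,(v+.5)/4.6-.5+200),.155)[:2] for u,v in((297,192),(290,319))]
c=np.mean(T,0);v=T[1]-T[0];th=np.arctan2(-v[0],v[1])
overlay(d,'ov7',(c[0],c[1],th),(*D,TH),(195,200,365,300),4.6)
im=snap('side','side7')['pixels'][150:300,190:400,::-1];cv2.imwrite('pics/side7c.png',cv2.resize(im,None,fx=3.7,fy=3.7,interpolation=cv2.INTER_CUBIC))
"
```

```text
crate dock [-0.0638  0.0014] yaw 0.083 sep 0.0654
```

View pics/ov7.png

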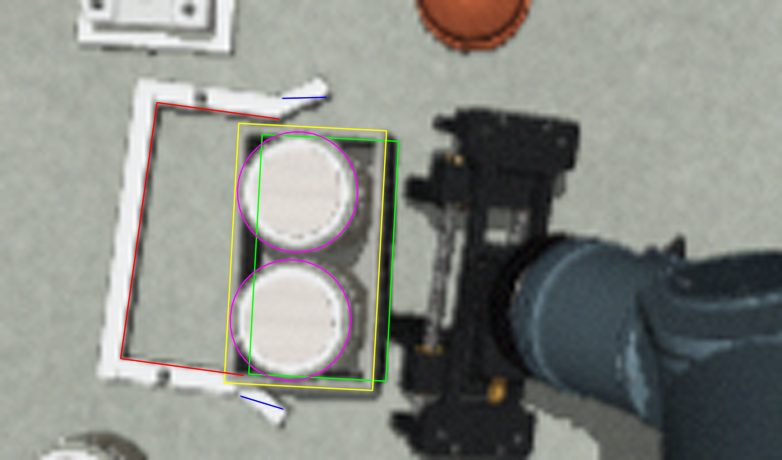

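View pics/side7c.png

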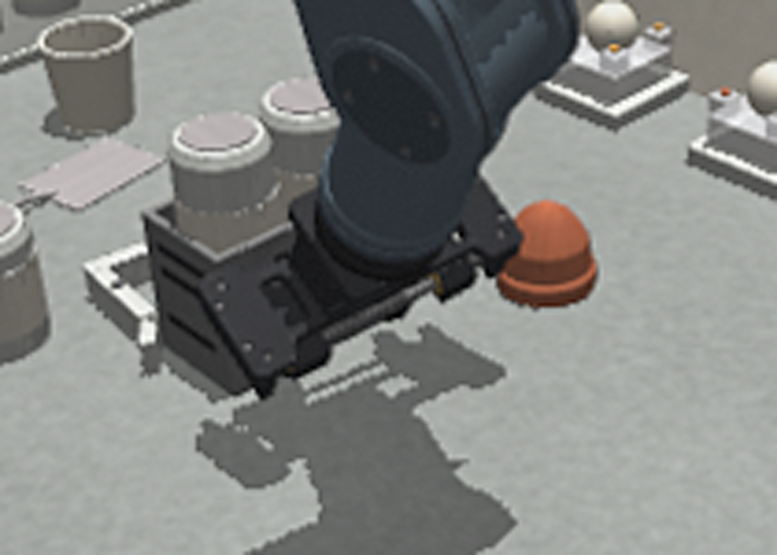

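```bash
python3 -c "
from cr import *
from ov import overlay
p=W(-.0638,.0014,0)
overlay(dict(np.load('pics/side7.npz')),'ov7s',(p[0],p[1],TH+.083),(*D,TH),(210,190,290,260),9)
"
```

```text
(no output)
```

View pics/ov7s.png

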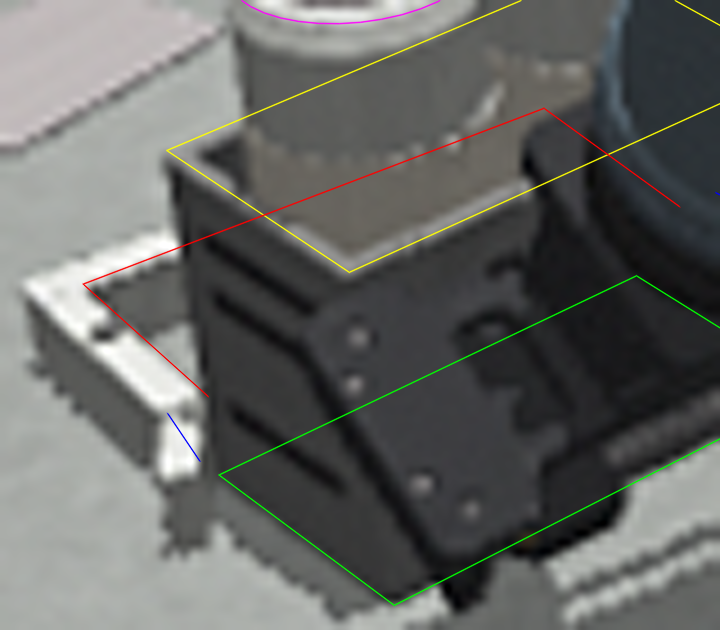

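```bash
python3 -c "
from cr import *
go([W(-.135,.004,.0205)],.03)
go([W(-.135,.004,.0205),W(-.100,.004,.0195)],.008)"
```

```text
1 [[[-1.5, -0.9, -1.5], 0]]
8 [[[-0.5, -0.3, -0.5], 0], [[-1.0, -0.6, -1.0], 0], [[-1.5, -0.9, -1.5], 0], [[-1.0, -0.9, -1.1], 0], [[-0.4, -0.9, -0.7], 0], [[0.2, -0.9, -0.4], 0], [[0.8, -0.9, 0.0], 0], [[1.3, -0.9, 0.4], 0]]
```

move_arm([
  [[-1,-0.2,-1],0],
  [[-1.5,-0.9,-1.5],1],
  [[-1.5,-0.9,-1.5],2],
  [[-1.5,-0.9,-1.5],2],
  [[-1,-0.9,-1.1],2],
  [[-0.4,-0.9,-0.7],2],
  [[0.2,-0.9,-0.4],2],
  [[0.2,-0.9,-0.4],2],
], hand=1)

```text
clock: 14.35
eef_pos: [0.5024, 0.064, 0.0193]
tcp_rot: [0.73, 0.621, 0.243, -0.149]
force: [-5.9, -15.7, 8.0]
finger_gap: 0.0883
```

```bash
python3 - <<'E'
from wp import *
dk()
d=snap("top","top8");
im=d["pixels"][200:300,195:365,::-1];cv2.imwrite("pics/top8c.png",cv2.resize(im,None,fx=4.6,fy=4.6,interpolation=cv2.INTER_CUBIC))
E
```

```text
clock 14.35 TCP dock [-0.1181  0.0039] z 0.0193 fingeryaw -0.047 yz 0.083 F [ -5.9 -15.7   8. ]
-1 -0.009 [-0.1228  0.0651] 0.0093
-1 0.009 [-0.1077  0.0652] 0.019
1 -0.009 [-0.1286 -0.0573] 0.0196
1 0.009 [-0.1135 -0.0572] 0.0293
```

View pics/top8c.png

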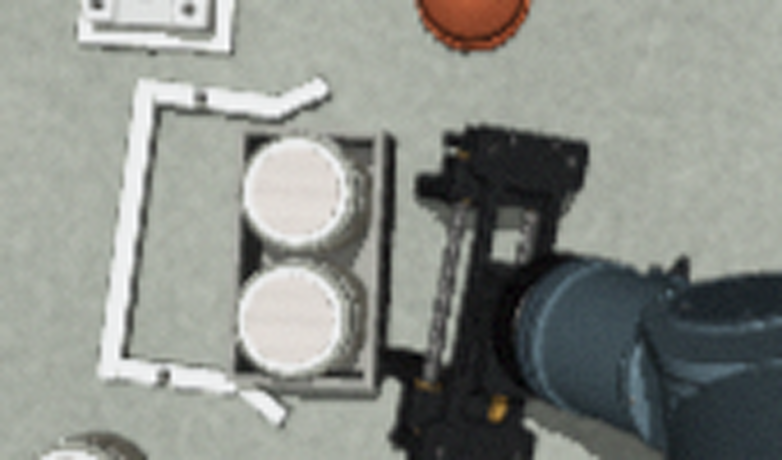

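```bash
python3 -c "
from cr import *
crate('top8',195,200,4.6,(296,191),(290,319))
d=dict(np.load('pics/top0.npz'))
s=9;x0,y0=210,205
im=cv2.resize(d['pixels'][205:295,210:290,::-1],None,fx=s*.7,fy=s*.7,interpolation=cv2.INTER_CUBIC);s*=.7
def dr(pts,pose,z,c,cl):
    P=np.array([W(pose[0]+np.cos(pose[2])*a-np.sin(pose[2])*b,pose[1]+np.sin(pose[2])*a+np.cos(pose[2])*b,z) for a,b in pts])
    q=(w2pix(d,P)-[x0,y0]+.5)*s-.5;cv2.polylines(im,[np.int32(q*16)],cl,c,1,cv2.LINE_AA,4)
dr([(.04,-.07),(-.04,-.07),(-.04,.07),(.04,.07)],(-.064,.001,.083),.025,(0,255,0),1)
dr([(-.055,-.084),(-.03,-.074),(.041,-.074),(.041,.074),(-.03,.074),(-.055,.084)],(0,0,0),.025,(0,0,255),0)
dr([(-.03,-.086),(.06,-.086),(.06,.086),(-.03,.086)],(0,0,0),.025,(255,0,0),0)
cv2.imwrite('pics/q.png',im)
"
```

```text
crate dock [-0.0635  0.0012] yaw 0.092 sep 0.0659
```

View pics/q.png

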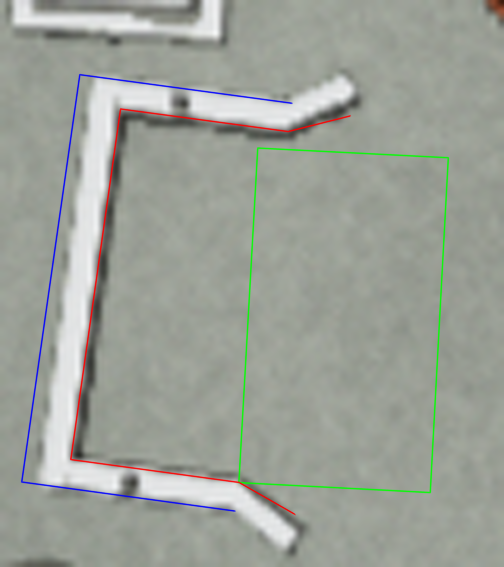

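```bash
python3 -c "
from cr import *
go([W(-.140,.004,.026),W(-.140,.033,.026),W(-.114,.032,.026)],.015)"
```

```text
6 [[[-0.7, 0.1, -0.9], 0], [[-1.5, 0.2, -1.7], 0], [[-1.5, -1.3, -1.9], 0], [[-1.5, -2.7, -2.0], 0], [[-0.4, -2.7, -1.3], 0], [[0.7, -2.8, -0.6], 0]]
```

move_arm([
  [[-0.7,0.1,-0.9],0],
  [[-1.5,0.2,-1.7],0],
  [[-1.5,-1.3,-1.9],3],
  [[-1.5,-2.7,-2],7],
  [[-1.5,-2.7,-2],7],
  [[-0.4,-2.7,-1.3],7],
  [[0.7,-2.8,-0.6],7],
  [[0.7,-2.8,-0.6],7],
])

```text
clock: 15.2
eef_pos: [0.4755, 0.0737, 0.0264]
tcp_rot: [0.765, 0.577, 0.234, -0.165]
force: [0.2, 0.8, 0.3]
finger_gap: 0.0882
```

```bash
python3 - <<'E'
from wp import *
dk()
d=snap("top","top9");snap("side","side9")
im=d["pixels"][200:300,195:365,::-1];cv2.imwrite("pics/top9c.png",cv2.resize(im,None,fx=4.6,fy=4.6,interpolation=cv2.INTER_CUBIC))
im=cv2.imread("pics/side9.png")[170:290,200:360];cv2.imwrite("pics/side9c.png",cv2.resize(im,None,fx=4.8,fy=4.8,interpolation=cv2.INTER_CUBIC))
E
```

```text
clock 15.2 TCP dock [-0.1122  0.0319] z 0.0264 fingeryaw -0.147 yz 0.018 F [0.2 0.8 0.3]
-1 -0.009 [-0.1106  0.0937] 0.0203
-1 0.009 [-0.0957  0.0917] 0.0302
1 -0.009 [-0.1286 -0.0279] 0.0225
1 0.009 [-0.1137 -0.0299] 0.0324
```

View pics/top9c.png

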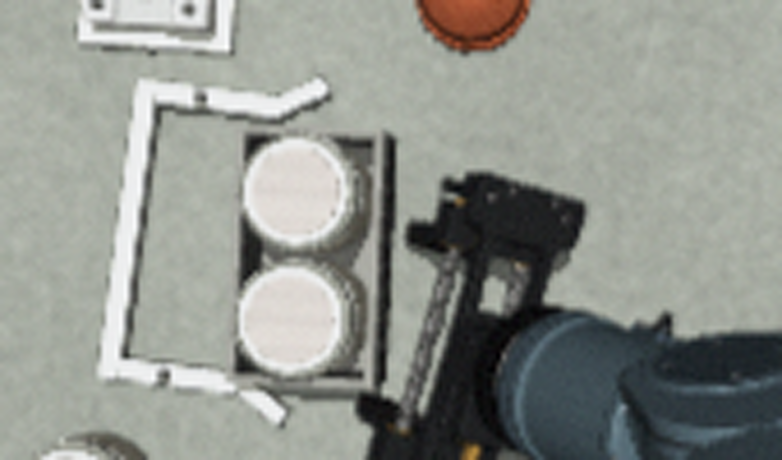

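View pics/side9c.png

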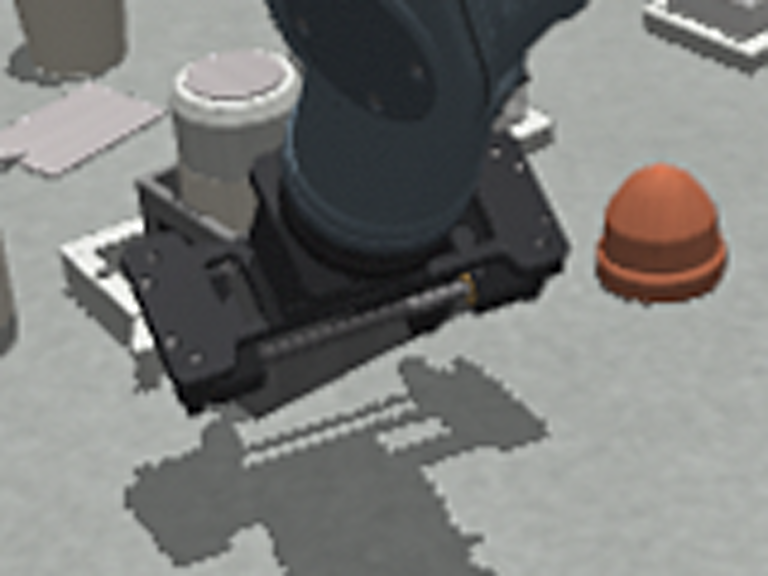

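```bash
python3 -c "
from cr import *
go([W(-.113,.025,.026),W(-.119,.013,.026)],.005)"
```

```text
5 [[[0.1, 0.3, 0.1], 0], [[0.2, 0.7, 0.1], 0], [[0.1, 1.1, 0.1], 0], [[-0.1, 1.5, -0.0], 0], [[-0.2, 1.9, -0.1], 0]]
```

move_arm([
  [[0.1,0.3,0.1],0],
  [[0.2,0.7,0.1],0],
  [[0.1,1.1,0.1],0],
  [[-0.1,1.5,0],0],
  [[-0.2,1.9,-0.1],0],
  [[-0.2,1.9,-0.1],0],
])

```text
clock: 15.9
eef_pos: [0.492, 0.0641, 0.0256]
tcp_rot: [0.766, 0.576, 0.233, -0.165]
force: [-4.9, -0.6, 0.9]
finger_gap: 0.0881
```

```bash
python3 - <<'E'
from wp import *
dk()
d=snap("top","top10")
im=d["pixels"][200:300,195:365,::-1];cv2.imwrite("pics/top10c.png",cv2.resize(im,None,fx=4.6,fy=4.6,interpolation=cv2.INTER_CUBIC))
E
```

```text
clock 15.9 TCP dock [-0.1195  0.0142] z 0.0256 fingeryaw -0.148 yz 0.016 F [-4.9 -0.6  0.9]
-1 -0.009 [-0.1179  0.0761] 0.0197
-1 0.009 [-0.103  0.074] 0.0295
1 -0.009 [-0.136  -0.0456] 0.0217
1 0.009 [-0.1211 -0.0476] 0.0315
```

View pics/top10c.png

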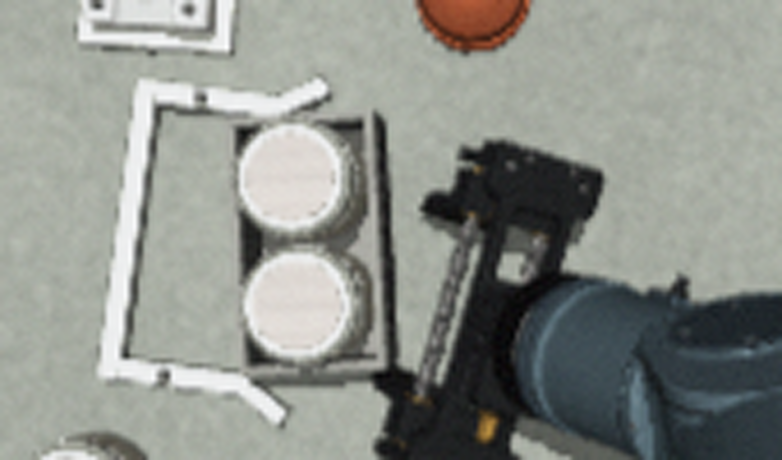

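```bash
python3 -c "
from cr import *
crate('top10',195,200,4.6,(291,176),(298,304))
go([W(-.122,.020,.026),W(-.140,.016,.020)],.015)"
```

```text
crate dock [-0.0632 -0.0065] yaw 0.193 sep 0.066
3 [[[-0.3, -0.5, -0.2], 0], [[-1.1, -0.2, -0.4], 0], [[-2.0, 0.1, -0.7], 0]]
```

```bash
python3 -c "
from cr import *
go([W(-.122,.020,.026),W(-.142,.012,.024),W(-.142,-.005,.019),W(-.095,-.005,.019)],.012)"
```

```text
9 [[[-0.3, -0.5, -0.2], 0], [[-1.1, 0.0, -0.6], 0], [[-1.9, 0.6, -1.1], 0], [[-2.0, 1.4, -0.8], 0], [[-2.0, 2.2, -0.5], 0], [[-1.0, 2.1, 0.2], 0], [[-0.1, 1.9, 0.8], 0], [[0.9, 1.7, 1.4], 0], [[1.9, 1.5, 2.1], 0]]
```

move_arm([
  [[-0.3,-0.5,-0.2],0],
  [[-1.1,0,-0.6],-2],
  [[-1.9,0.6,-1.1],-6],
  [[-2,1.4,-0.8],-10],
  [[-2,2.2,-0.5],-10],
  [[-2,2.2,-0.5],-10],
  [[-1,2.1,0.2],-10],
  [[-0.5,2,0.5],-10],
  [[-0.1,1.9,0.8],-10],
  [[0.4,1.8,1.1],-10],
  [[0.9,1.7,1.4],-10],
  [[0.9,1.7,1.4],-10],
])

```text
clock: 17.15
eef_pos: [0.5104, 0.0706, 0.0179]
tcp_rot: [0.714, 0.641, 0.244, -0.142]
force: [-9.2, -13.0, 8.1]
finger_gap: 0.0881
```

```bash
python3 - <<'E'
from wp import *
dk()
d=snap("top","top11")
im=d["pixels"][200:300,195:365,::-1];cv2.imwrite("pics/top11c.png",cv2.resize(im,None,fx=4.6,fy=4.6,interpolation=cv2.INTER_CUBIC))
E
```

```text
clock 17.15 TCP dock [-0.1106 -0.0031] z 0.0179 fingeryaw -0.002 yz 0.11 F [ -9.2 -13.    8.1]
-1 -0.009 [-0.1181  0.0575] 0.0064
-1 0.009 [-0.1028  0.0586] 0.0159
1 -0.009 [-0.1183 -0.0647] 0.0199
1 0.009 [-0.1031 -0.0637] 0.0294
```

View pics/top11c.png

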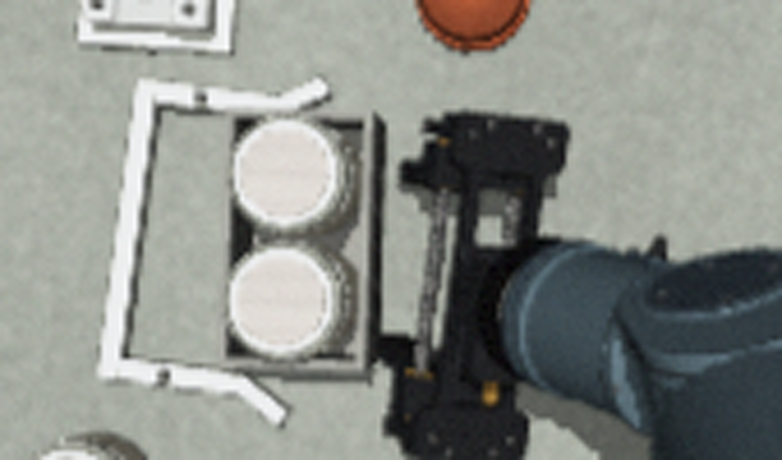

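```bash
python3 -c "
from cr import *
crate('top11',195,200,4.6,(287,172),(282,301))
print(RD.T@np.array([-9.2,-13]))
for c,y in(((-.0575,-.0082),.11),):
  for a,b in((.04,.07),(.04,-.07),(-.04,-.07),(-.04,.07)): print(c[0]+np.cos(y)*a-np.sin(y)*b,c[1]+np.sin(y)*a+np.cos(y)*b)
"
```

```text
crate dock [-0.0578 -0.0076] yaw 0.1 sep 0.0664
[-14.13682709   7.33417479]
-0.02542623714033437 0.06576805889045578
-0.010057275023129895 -0.07338579482348179
-0.08957376285966563 -0.08216805889045578
-0.10494272497687011 0.05698579482348179
```

```bash
python3 -c "
from cr import *
go([W(-.107,.005,.019),W(-.1,.012,.019)],.005)"
```

```text
4 [[[0.2, -0.4, 0.0], 0], [[0.4, -0.8, 0.0], 0], [[0.7, -1.1, 0.2], 0], [[1.0, -1.5, 0.3], 0]]
```

move_arm([
  [[0.2,-0.4,0],0],
  [[0.4,-0.8,0],0],
  [[0.7,-1.1,0.2],0],
  [[1,-1.5,0.3],0],
  [[1,-1.5,0.3],0],
])

```text
clock: 17.7
eef_pos: [0.4968, 0.0829, 0.019]
tcp_rot: [0.714, 0.641, 0.244, -0.142]
force: [1.8, -3.3, -1.0]
finger_gap: 0.0882
```

```bash
python3 - <<'E'
from wp import *
dk()
d=snap("top","top12");print(RD.T@read_state()["force"][:2])
im=d["pixels"][200:300,195:365,::-1];cv2.imwrite("pics/top12c.png",cv2.resize(im,None,fx=4.6,fy=4.6,interpolation=cv2.INTER_CUBIC))
E
```

```text
clock 17.7 TCP dock [-0.1002  0.0121] z 0.019 fingeryaw -0.003 yz 0.11 F [ 1.8 -3.3 -1. ]
-1 -0.009 [-0.1077  0.0727] 0.0075
-1 0.009 [-0.0924  0.0737] 0.0171
1 -0.009 [-0.108  -0.0496] 0.021
1 0.009 [-0.0928 -0.0486] 0.0305
[-2.97360152 -2.07529139]
```

View pics/top12c.png

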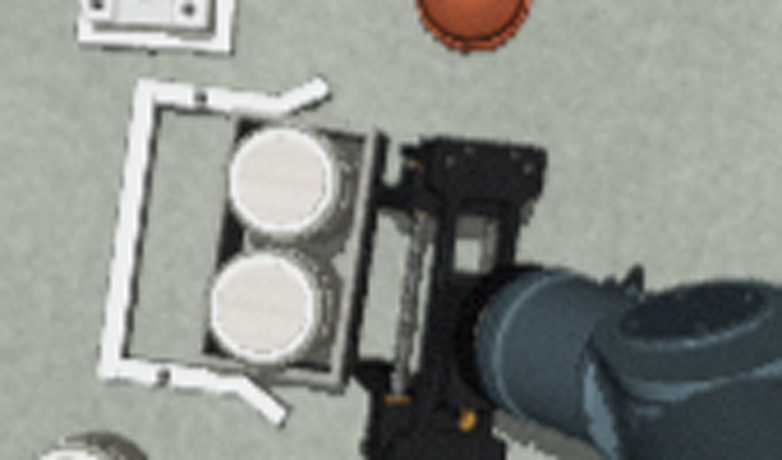

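Excellent; the crate straightened and the force dropped to 3 N.

```bash
python3 -c "
from cr import *
crate('top12',195,200,4.6,(282,181),(262,305))
go([W(-.115,.012,.019),W(-.115,.002,.019),W(-.072,.001,.0185)],.010)"
```

```text
crate dock [-0.0519 -0.0034] yaw -0.021 sep 0.0646
8 [[[-0.6, 0.0, -0.4], 0], [[-1.2, 0.0, -0.8], 0], [[-1.3, 1.0, -0.7], 0], [[-0.6, 1.0, -0.2], 0], [[0.1, 1.0, 0.2], 0], [[0.9, 1.0, 0.7], 0], [[1.6, 1.1, 1.2], 0], [[2.3, 1.1, 1.7], 0]]
```

move_arm([
  [[-0.6,0,-0.4],0],
  [[-1.2,0.1,-0.8],0],
  [[-1.3,1.2,-0.7],0],
  [[-1.3,1.4,-0.7],0],
  [[-0.6,1.4,-0.2],0],
  [[0.1,1.4,0.2],0],
  [[0.5,1.4,0.5],0],
  [[0.9,1.3,0.7],0],
  [[1.3,1.3,1],0],
  [[1.6,1.3,1.2],0],
  [[1.6,1.3,1.2],0],
], hand=0.85)

```text
clock: 18.85
eef_pos: [0.5141, 0.0967, 0.0186]
tcp_rot: [0.716, 0.64, 0.243, -0.138]
force: [-2.0, -15.1, 9.8]
finger_gap: 0.0749
```

```bash
python3 - <<'E'
from wp import *
dk()
d=snap("top","top13");print(RD.T@read_state()["force"][:2])
im=d["pixels"][200:300,195:365,::-1];cv2.imwrite("pics/top13c.png",cv2.resize(im,None,fx=4.6,fy=4.6,interpolation=cv2.INTER_CUBIC))
E
```

```text
clock 18.85 TCP dock [-0.0841 -0.0031] z 0.0186 fingeryaw -0.008 yz 0.112 F [ -2.  -15.1   9.8]
-1 -0.009 [-0.0913  0.0575] 0.007
-1 0.009 [-0.076   0.0585] 0.0164
1 -0.009 [-0.0922 -0.0647] 0.0208
1 0.009 [-0.0769 -0.0638] 0.0303
[-15.0468534   -0.09953654]
```

View pics/top13c.png

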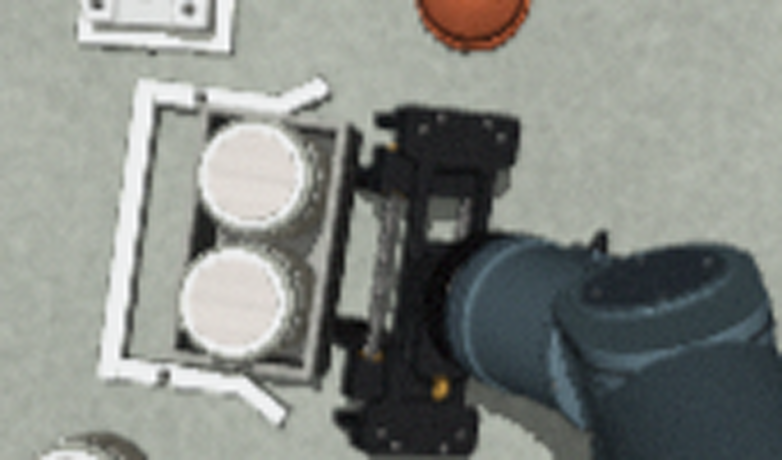

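```bash
python3 -c "
from cr import *
crate('top13',195,200,4.6,(252,175),(235,302))
go([W(-.0475,-.000,.0185)],.007)"
```

```text
crate dock [-0.0371 -0.0038] yaw 0.006 sep 0.0659
6 [[[0.5, -0.1, 0.3], 0], [[1.0, -0.1, 0.6], 0], [[1.6, -0.2, 1.0], 0], [[2.1, -0.2, 1.3], 0], [[2.6, -0.3, 1.6], 0], [[3.1, -0.3, 1.9], 0]]
```

move_arm([
  [[0.5,-0.2,0.3],0],
  [[1,-0.4,0.6],0],
  [[1.6,-0.5,1],0],
  [[2.1,-0.6,1.3],0],
  [[2.6,-0.6,1.6],0],
  [[2.6,-0.6,1.6],0],
])

```text
clock: 19.5
eef_pos: [0.5159, 0.1159, 0.0172]
tcp_rot: [0.721, 0.636, 0.24, -0.13]
force: [-0.3, -17.9, 9.7]
finger_gap: 0.0747
```

```bash
python3 - <<'E'
from wp import *
dk()
d=snap("top","top14");print(RD.T@read_state()["force"][:2])
im=d["pixels"][200:300,195:365,::-1];cv2.imwrite("pics/top14c.png",cv2.resize(im,None,fx=4.6,fy=4.6,interpolation=cv2.INTER_CUBIC))
E
```

```text
clock 19.5 TCP dock [-0.0649 -0.0023] z 0.0172 fingeryaw -0.021 yz 0.119 F [ -0.3 -17.9   9.7]
-1 -0.009 [-0.0713  0.0584] 0.0053
-1 0.009 [-0.0559  0.0591] 0.0145
1 -0.009 [-0.0739 -0.0637] 0.0199
1 0.009 [-0.0585 -0.063 ] 0.0291
[-5.17746571 -2.15188902]
```

View pics/top14c.png

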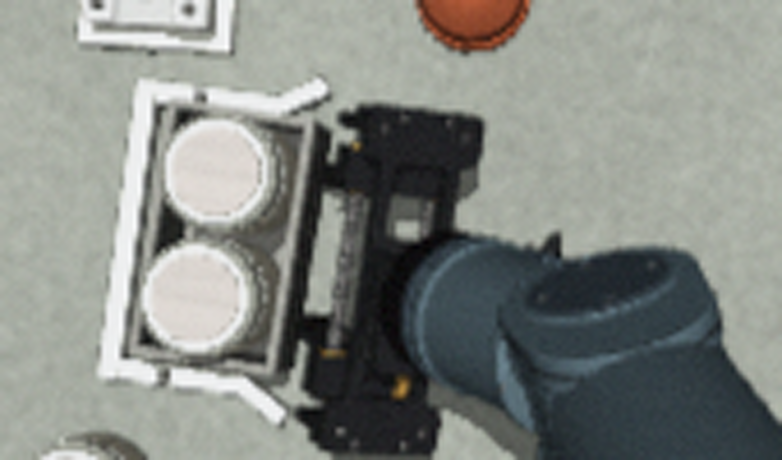

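```bash
python3 st.py; python3 -c "
from cr import *
crate('top14',195,200,4.6,(216,172),(198,297))
dk()
go([W(-.0455,.003,.019)],.005)"
```

```text
19.55 q [ 0.245  0.747 -0.3    2.124 -1.247  0.345  1.117] qd [-0.03  0.03 -0.07 -0.01 -0.01  0.04  0.  ] p [0.5155 0.1194 0.0176] F [ 1.4 -5.4  1.3]
[[ 0.072  0.981  0.18 ]
 [ 0.854 -0.154  0.498]
 [ 0.516  0.118 -0.848]]
crate dock [-0.0181 -0.0033] yaw -0.003 sep 0.0649
clock 19.55 TCP dock [-0.0615 -0.0014] z 0.0176 fingeryaw -0.018 yz 0.118 F [ 1.4 -5.4  1.3]
-1 -0.009 [-0.0681  0.0592] 0.0057
-1 0.009 [-0.0527  0.0601] 0.015
1 -0.009 [-0.0703 -0.0629] 0.0202
1 0.009 [-0.0549 -0.0621] 0.0295
4 [[[0.4, -0.1, 0.2], 0], [[0.7, -0.2, 0.3], 0], [[1.1, -0.3, 0.5], 0], [[1.5, -0.5, 0.7], 0]]
```

move_arm([
  [[0.4,-0.1,0.2],0],
  [[0.7,-0.2,0.3],0],
  [[1.1,-0.3,0.5],0],
  [[1.5,-0.4,0.7],0],
  [[1.9,-0.4,0.9],0],
  [[1.9,-0.4,0.9],0],
])

```text
clock: 20.15
eef_pos: [0.5152, 0.1334, 0.0175]
tcp_rot: [0.723, 0.636, 0.239, -0.127]
force: [-5.3, -22.5, 10.8]
finger_gap: 0.0749
```

```bash
python3 - <<'E'
from wp import *
dk()
d=snap("top","top15");print(RD.T@read_state()["force"][:2])
im=d["pixels"][200:300,195:365,::-1];cv2.imwrite("pics/top15c.png",cv2.resize(im,None,fx=4.6,fy=4.6,interpolation=cv2.INTER_CUBIC))
E
python3 st.py
```

```text
clock 20.15 TCP dock [-0.0476  0.0008] z 0.0175 fingeryaw -0.024 yz 0.12 F [ -5.3 -22.5  10.8]
-1 -0.009 [-0.0539  0.0615] 0.0055
-1 0.009 [-0.0384  0.0622] 0.0146
1 -0.009 [-0.0569 -0.0606] 0.0203
1 0.009 [-0.0414 -0.0599] 0.0294
[-23.5764394    1.97287028]
20.2 q [ 0.242  0.748 -0.343  2.13  -1.257  0.294  1.097] qd [ 0. -0.  0. -0.  0.  0.  0.] p [0.5152 0.1334 0.0175] F [ -5.2 -23.1  10.8]
[[ 0.078  0.98   0.184]
 [ 0.859 -0.16   0.487]
 [ 0.506  0.12  -0.854]]
```

View pics/top15c.png

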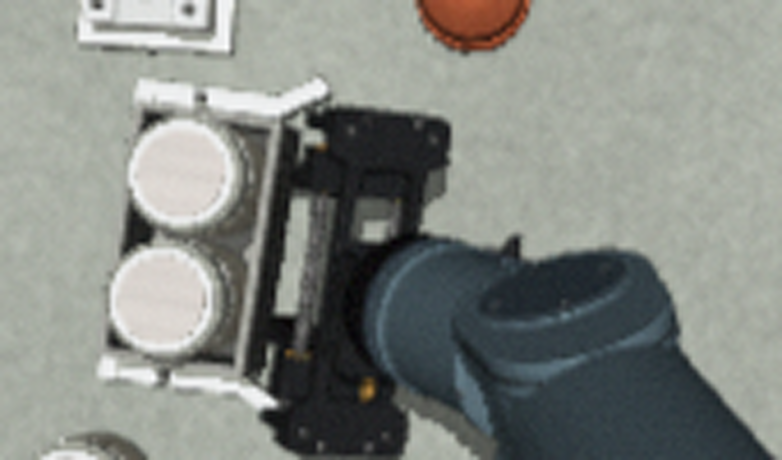

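```bash
python3 -c "
from cr import *
crate('top15',195,200,4.6,(180,174),(162,300))
go([W(-.037,.003,.019)],.005)"
```

```text
crate dock [0.0001 0.0005] yaw -0.001 sep 0.0655
3 [[[0.3, -0.1, 0.1], 0], [[0.7, -0.2, 0.3], 0], [[1.0, -0.2, 0.4], 0]]
```

move_arm([
  [[0.5,0,0.3],0],
  [[0.8,0,0.5],0],
  [[0.8,0,0.5],0],
])

```text
clock: 20.5
eef_pos: [0.516, 0.1333, 0.0151]
tcp_rot: [0.727, 0.634, 0.235, -0.121]
force: [-11.3, -32.3, 22.6]
finger_gap: 0.0748
```

```bash
python3 -c "
from cr import *
dk()
go([W(-.09,.001,.022),W(-.15,.001,.06)],.02)"
```

```text
clock 20.5 TCP dock [-0.0476 -0.    ] z 0.0151 fingeryaw -0.031 yz 0.122 F [-11.3 -32.3  22.6]
-1 -0.009 [-0.0535  0.0607] 0.0032
-1 0.009 [-0.0379  0.0613] 0.0121
1 -0.009 [-0.0573 -0.0613] 0.0182
1 0.009 [-0.0417 -0.0607] 0.0271
7 [[[-1.1, 0.0, -0.9], 0], [[-2.2, 0.1, -1.8], 0], [[-3.3, 0.1, -2.7], 0], [[-4.2, 0.3, -4.3], 0], [[-5.0, 0.4, -5.8], 0], [[-5.8, 0.6, -7.4], 0], [[-6.7, 0.8, -8.9], 0]]
```

move_arm([
  [[-0.5,0,-0.4],0],
  [[-1.1,0,-0.9],0],
  [[-2.2,0.1,-1.8],0],
  [[-3.3,0.1,-2.7],0],
  [[-4.2,0.3,-4.3],0],
  [[-5,0.4,-5.8],0],
  [[-5.8,0.6,-7.4],0],
  [[-6.7,0.8,-9],0],
  [[-7,1,-12],0],
  [[-7,1,-15],0],
  [[-7,1,-19],0],
  [[-7,1,-19],0],
])

```text
clock: 21.7
eef_pos: [0.4856, -0.0224, 0.1486]
tcp_rot: [0.727, 0.634, 0.236, -0.118]
force: [-0.2, -0.9, -0.4]
finger_gap: 0.0748
```

```bash
python3 - <<'E'
from wp import *
dk()
d=snap("top","top16");snap("side","side16")
im=d["pixels"][200:300,195:365,::-1];cv2.imwrite("pics/top16c.png",cv2.resize(im,None,fx=4.6,fy=4.6,interpolation=cv2.INTER_CUBIC))
E
```

```text
clock 21.7 TCP dock [-0.2061  0.0088] z 0.1486 fingeryaw -0.034 yz 0.128 F [-0.2 -0.9 -0.4]
-1 -0.009 [-0.2118  0.0694] 0.1363
-1 0.009 [-0.1961  0.07  ] 0.1451
1 -0.009 [-0.216  -0.0525] 0.152
1 0.009 [-0.2003 -0.0519] 0.1609
```

View pics/top16c.png

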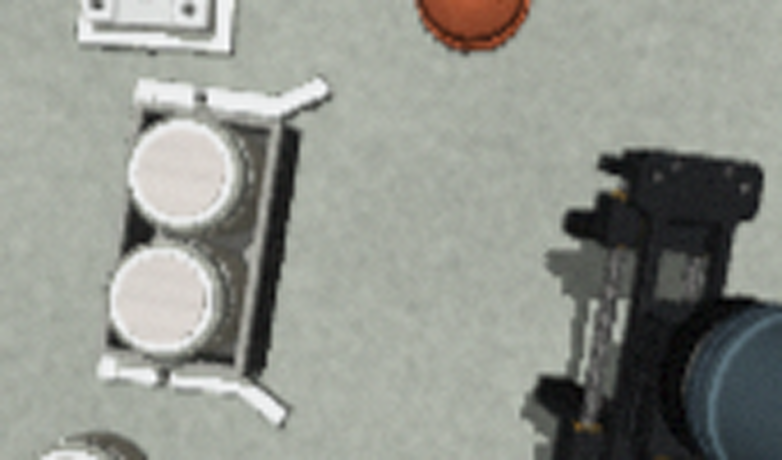

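View pics/side16.png

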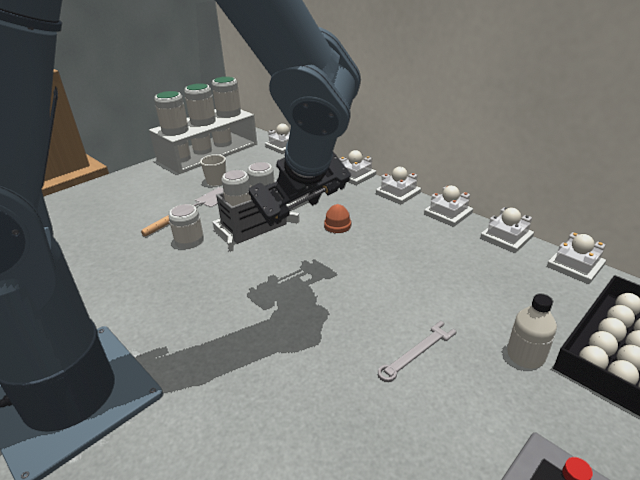

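View pics/top16.png

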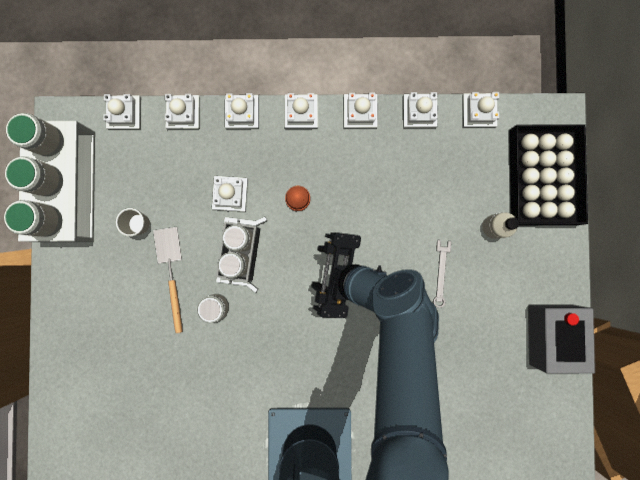

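```bash
python3 -c "
from cr import *
crate('top16',195,200,4.6,(182,174),(163,300))
a=np.load('pics/top0.npz')['pixels'].astype(int);b=np.load('pics/top16.npz')['pixels'].astype(int)
for n,(x0,y0,x1,y1) in dict(fix=(210,172,250,214),pad=(280,180,315,214),tin=(195,292,232,325),wr=(430,238,455,310),thin=(485,208,520,240),sp=(150,222,190,335),cup=(113,205,150,240)).items(): print(n,np.abs(a-b)[y0:y1,x0:x1].mean().round(2))
print(finish_job())"
```

```text
crate dock [-0.0007  0.0004] yaw -0.009 sep 0.0655
fix 14.5
pad 12.43
tin 14.55
wr 16.55
thin 11.16
sp 15.09
cup 12.12
the job is handed in; nothing more can be done
None
```

The crate is home in the dock, standing against the back stop, and the job is handed in at about 22 s of the 48 s allowed.

**How it was pushed:** With the tool straight down, the gripper's body would have hit the crate's upper half. So I first drove the arm past its reach, up and out to its left, which left the fingers tilted about 34° (about 30° by the end). All pushing after that was done with the fingertips, placed roughly 10–35 mm above the bench, up to about 45 mm in the side push. By calculation the gripper body stayed only a few millimetres clear of the upper half. I did not measure that gap directly.

**What went wrong on the way:** The crate's near front corner caught at the mouth of the dock, with pushing forces up to about 32 N. I freed it by backing off, nudging the lower rear of its robot-side end face with one finger, then squaring it up with a sideways drag. After that it slid in.

**Last checks:**
- **Crate position:** It measured x −0.7 mm, y +0.4 mm, yaw −0.01 rad in the dock's frame; the camera calibration is good to about 2 mm.
- **Against the stop:** A final press raised the tool force from about 26 to 41 N and the fingers did not move forward.
- **Robot clear:** After backing off, the tool read about 1 N and touched nothing.
- **Other items:** By eye in the before and after pictures, the other items stand where they were. A pixel-difference check settled nothing: it gave 11 to 17 everywhere.

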